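Clear the bottle carrier, move its vial to the block heater, refill the carrier

ROBOT

A 6-joint arm with a two-finger parallel gripper is mounted at the origin on the work surface; the furniture and walls round the work are solid. World frame = base frame: x ahead of the robot, y to its left, z up, the work surface at z = 0. Lengths are in m, angles in rad, forces in N, time in s.
With the tool pointing down it reaches from about 0.35 to 0.875 m from the base axis. Payload 4.2 kg.
Tool frame: the origin (TCP) lies at the very end of the fingers, on their centre line; the grasp point (between the pads) lies arm.grip_depth behind it (arm.grip_depth is the distance from the TCP to the grasp point, in m); z points along the fingers, y is the line along which they close (so a half turn about z gives the same grasp; the last joint's range is limited). The gripper opens to 85 mm and grips with 20 to 120 N. Pads are 22 mm wide; open, the fingers measure 114 mm over their backs; the gripper's body (76 mm by 85 mm) begins 54 mm behind the grasp point. The pads swing forward as they close: fully open they stand 13 mm farther back than shut.
Start: joints at [1.425, 0.385, 0.008, 0, -1.194, -0.259], TCP at [0.246, 0.574, 0.231] pointing down, gripper open.
Joint ranges: [-3.14, 3.14], [-1.21, 2.06], [-1.07, 1.41], [-3.16, 2.05], [-2.99, -0.16], [-3.1, 3.1]. Speed limits (rad/s): [2.79, 2.79, 3.14, 3.14, 3.14, 3.14].

INTERFACE

Orientations are given as a unit quaternion [x, y, z, w].
In Python, from workcell import observe, viewer, hand_in, arm gives the robot as it stands.
- The arm moves only by the tool inch_along, called after "Call:" as name(argument=value, ...) on one line, values as JSON. Schema: {"type":"object","properties":{"ticks":{"type":"array","items":{"type":"number"},"minItems":6,"maxItems":120},"jaw":{"type":"number"},"grip_n":{"type":"number"},"only":{"type":"string"},"quiet":{"type":"boolean"},"lines":{"type":"string"}},"required":["ticks"],"additionalProperties":false}. ticks is one flat list of numbers that holds 1 to 20 rows one after another, with no inner brackets; each row has 6 numbers: dx, dy, dz in fractions of the full range, 1 being 0.6 m, then a rotation vector rx, ry, rz in shares of 360 degrees (1.0 is 360 degrees); each row is the pose to reach, as a shift and turn from the pose commanded when the call began, along the tool's axes at that moment; what a row does not reach only later rows make up. A row lasts 1/8 s, in which the tool goes at most 0.0625 m and 0.188 rad, less where a joint would pass 70% of its speed; a pose out of reach is approached as far as the arm can. jaw is the finger opening in m, set as the call begins (left out keeps the last). The fingers move at their own pace and stop on an object; grip_n is the grip in N (left out, the last holds). Time passes only in rows, so rows that do not move let the fingers close. The tool returns the time, the measured TCP pose, the force, the opening and the grip force at its end. only (a regular expression) keeps the lines of the reply that match it, lines (a string "A,B") keeps lines A to B, and quiet returns only ok. A shift or turn number past 1, either way, is cut back to 1. Input that does not fit is refused with a message, and nothing moves.
- observe(): the state, without advancing time (a new reading comes with each control period).
- viewer.read_camera(name): name is "scene" or "top"; returns (picture, depth): 400x640x3 uint8, red, green, blue; 400x640 float32, m along the optical axis (not along the pixel's ray), 0 where there is no reading.
- viewer.camera_info(name): a dict with "mtx" (3x3 intrinsics, pixels), "rvec" (rotation vector, rad) and "tvec" (3), from world to camera coordinates, as OpenCV has them. Camera axes: x right, y down, z forward; pixel columns grow to the right and rows downward; lengths in m; the calibration is good to about 2 mm. A picture is of the moment at which its call begins. camera_info takes no time and is no camera call.
- hand_in(): hands the job in; it is judged then, once.
The state is a dict: "t": time; "joints": joint angles; "joint_vel": joint speeds; "tau": joint torques, N m; "position": TCP position; "tool_rot": TCP orientation; "contact_force": force on the tool from outside, world axes, zero at the start; "moment": the same for the moment, N m; "finger_gap": finger opening in m; "finger_force": force on a finger pad.
Only numpy, scipy, OpenCV 4.12 (cv2) and the standard library are available. Lean on these libraries where they do the work, as an engineer would, in place of code of your own. Each camera call takes 0.05 s, during which the arm holds its last target. There are 200 camera calls.

TASK

The sample vial in the middle of the grey carrier is hemmed in by three taller bottles: stand all three in the steel drip tray first, then take the vial and seat it fully in the big well of the block heater. Only then put each bottle back into the very compartment of the carrier it came from. Keep everything upright, and leave the black lens case in the carrier and the small petri dish where they are.

Things in the scene. Friction and masses are not known exactly. Their poses are not given: they have to be found in the camera images.
- bottle_carrier: Grey bottle carrier, fixed, 123 x 123 mm, walls 34 mm high; origin: centre of its underside. Four compartments, 57 x 57 mm inside, floor z = 5, centres at x, y = +-30 mm in its frame. Centre socket for the vial: round, 31 mm inside, 35 outside, rim z = 36, floor z = 19 mm. Three compartments hold a bottle each, the fourth a black lens case, shuffled each start.
- drip_tray: Open stainless tray, the side area, fixed, 122 x 122 mm, 16 mm high, walls and floor 3 mm thick: inside 116 x 116 mm, floor at z = 3 mm. Origin: centre of its underside. The bottles fit side by side, e.g. at (x, y) = (-30, -28), (30, -28), (0, 30) mm in its frame. Carrier and tray swap places from start to start.
- block_heater: White block heater, fixed: housing 140 x 72 x 41 mm, aluminium block 76 x 58 mm on it with its top at z = 66 mm. Origin: at bench height under the axis of its one big well (middle of the block): round, 31 mm wide, 3 mm chamfer, 20 mm deep, floor at z = 46 mm. Six 9.5 mm holes beside it are for microtubes. Its display lies towards its -x end.
- amber_bottle: Brown glass bottle with a wide black screw cap, round, 42 mm in diameter, 120 mm high, 0.10 to 0.20 kg. Origin: centre of its underside, z up. Cap: 32 mm in diameter, from z = 97 to 120 mm; grip it there from above.
- cone_bottle: White plastic bottle that tapers to a narrow white screw cap, round, 40 mm in diameter at the foot, 126 mm high, 0.08 to 0.16 kg. Origin: centre of its underside, z up. Cap: 23 mm in diameter, from z = 102 to 126 mm; grip it there from above.
- tall_bottle: Tallest and slimmest bottle: straight clear glass with a paper label and a bare metal screw cap, round, 38 mm in diameter, 140 mm high, 0.12 to 0.24 kg. Origin: centre of its underside, z up. Cap: 35 mm in diameter, from z = 118 to 140 mm; grip it there from above.
- sample_vial: Small glass vial with white cap, 25 mm in diameter, 56 mm high, about 22 g. Origin: centre of its underside, z up. The body, 25 mm in diameter, reaches up to z = 45 mm, the cap (16 mm) from there to 56 mm. It stands in the carrier's centre socket; 39 mm of it stand proud.
- lens_case: Black round case, 40 mm in diameter, 57 mm high, standing in the carrier compartment that holds no bottle; low enough to stay there. Origin: centre of its underside.
- small_dish: Small clear petri dish with lid, 60 mm in diameter, 15 mm high, lying loose on the bench beside the work; leave alone. Origin: centre of its underside. Beyond it, straight ahead of the robot, a broad wall pillar rises from the bench (world x above 0.365 m, y from -0.32 to 0.13 m): the arm must pass in front of it and keep clear of its left side.
Mind the look-alikes: they are no part of the job. Leave any brown look-alike of the sample_vial alone.

How it is judged:
On the way, in this order (a step that is already met when the one before it is completed fails the run):
1. all three bottles stand upright and released in the drip tray, the vial still in the carrier (x of amber_bottle in the frame of drip_tray between -0.052 and 0.052 m and y of amber_bottle in the frame of drip_tray between -0.052 and 0.052 m and z of each of amber_bottle, cone_bottle, tall_bottle in the frame of drip_tray below 0.012 m and angle between each of amber_bottle, cone_bottle, tall_bottle's own z axis and vertical below 0.15 rad and contact force between each of amber_bottle, cone_bottle, tall_bottle and the fingers below 0.05 N and x of cone_bottle in the frame of drip_tray between -0.052 and 0.052 m and y of cone_bottle in the frame of drip_tray between -0.052 and 0.052 m and x of tall_bottle in the frame of drip_tray between -0.052 and 0.052 m and y of tall_bottle in the frame of drip_tray between -0.052 and 0.052 m and distance of sample_vial from where it was at the start of the episode below 0.02 m), for 0.2 s.
2. the vial is seated in the heater's big well and released, the bottles still in the tray (horizontal distance between sample_vial and block_heater below 0.008 m and z of sample_vial in the frame of block_heater below 0.052 m and angle between sample_vial's own z axis and vertical below 0.2 rad and contact force between sample_vial and the fingers below 0.05 N and x of amber_bottle in the frame of drip_tray between -0.052 and 0.052 m and y of amber_bottle in the frame of drip_tray between -0.052 and 0.052 m and z of each of amber_bottle, cone_bottle, tall_bottle in the frame of drip_tray below 0.012 m and angle between each of amber_bottle, cone_bottle, tall_bottle's own z axis and vertical below 0.15 rad and x of cone_bottle in the frame of drip_tray between -0.052 and 0.052 m and y of cone_bottle in the frame of drip_tray between -0.052 and 0.052 m and x of tall_bottle in the frame of drip_tray between -0.052 and 0.052 m and y of tall_bottle in the frame of drip_tray between -0.052 and 0.052 m), for 0.2 s.
At the end, for the whole second after the job is handed in: Each bottle stands upright and at rest back in the compartment it came from (within 18 mm of where it started); the vial stands in the big well within 8 mm of its axis with its foot within 6 mm of the well floor; lens case and petri dish have moved less than 20 mm (distance of each of amber_bottle, cone_bottle, tall_bottle from where it was at the start of the episode below 0.018 m and angle between each of amber_bottle, cone_bottle, tall_bottle's own z axis and vertical below 0.12 rad and linear speed of each of amber_bottle, cone_bottle, tall_bottle, sample_vial below 0.02 m/s and horizontal distance between sample_vial and block_heater below 0.008 m and z of sample_vial in the frame of block_heater below 0.052 m and angle between sample_vial's own z axis and vertical below 0.2 rad and distance of each of lens_case, small_dish from where it was at the start of the episode below 0.02 m); the robot touches nothing.
It fails at once if a bottle or the vial is tipped over (angle between any of amber_bottle, cone_bottle, tall_bottle, sample_vial's own z axis and vertical above 0.6 rad).
It fails at once if the lens case or the petri dish is pushed away (distance of any of lens_case, small_dish from where it was at the start of the episode above 0.03 m).
It also fails if it takes over 128 s, if anything falls off the work surface, if the arm or the gripper's body presses on something with over 40 N, if the wrist force passes 120 N, or if a joint passes its speed limit or range.

## Working session

There is one attempt and no reset: what is moved stays moved. The work goes in short steps, Python scripts to look and compute and a tool call to move; the robot and the scene stay as the last step left them, time stands still between calls to the robot, and variables do not carry over. Pictures are saved under pics/ and viewed, at most 14 in all, crops included, and the job is handed in when it is done.

```bash
ls; mkdir -p pics
```

Create h.py:
```python
import numpy as np, cv2
from workcell import observe, viewer, hand_in, arm
def cam(n):
    c=viewer.camera_info(n); R,_=cv2.Rodrigues(np.array(c["rvec"],float)); return np.array(c["mtx"],float),R,np.array(c["tvec"],float).ravel()
def cloud(n,d):
    K,R,t=cam(n); v,u=np.mgrid[:400,:640]
    p=np.stack([(u-K[0,2])/K[0,0]*d,(v-K[1,2])/K[1,1]*d,d],-1); w=(p-t)@R
    w[d==0]=np.nan; return w
def save(n,img,s=1):
    cv2.imwrite(n,cv2.resize(img[:,:,::-1],None,fx=s,fy=s,interpolation=cv2.INTER_CUBIC))
```

Run:
```python
from h import *
for n in("scene","top"):
    p,d=viewer.read_camera(n); save(f"pics/{n}0.png",p); np.savez(f"{n}0.npz",p=p,d=d)
    K,R,t=cam(n); print(n,K[0,0],-R.T@t,(R.T)[:,2])
print(arm.grip_depth,observe());
```

```text
pics
scene 464.37130171720094 [-0.05434824 -0.24986973  0.48742633] [ 0.48428506  0.68615743 -0.54282223]
top 379.3051802960719 [0.23168477 0.33483083 0.88456871] [ 0.14225363  0.01137114 -0.98976492]
0.0187 {'t': 0.1, 'joints': array([ 1.42460763e+00,  3.85476947e-01,  6.77884484e-03, -4.23349012e-04,
       -1.19399033e+00, -2.58649827e-01]), 'joint_vel': array([ 0.00143981, -0.00226518,  0.00310089,  0.00134658, -0.00016313,
        0.0005953 ]), 'tau': array([-4.85779474e-04, -3.93316841e+01,  1.88930029e+01,  4.19792846e+00,
       -2.56248313e-03,  7.12195828e-06]), 'position': array([0.24592384, 0.57402839, 0.23034073]), 'tool_rot': array([ 9.79566921e-01, -2.01116170e-01, -1.43270613e-04,  9.55614955e-04]), 'contact_force': array([ 0.00873045,  0.668547  , -0.20690206]), 'moment': array([ 0.03295756, -0.00756563, -0.00480321]), 'finger_force': 0.0, 'finger_gap': 0.08557149814936314}
```

View pics/scene0.png

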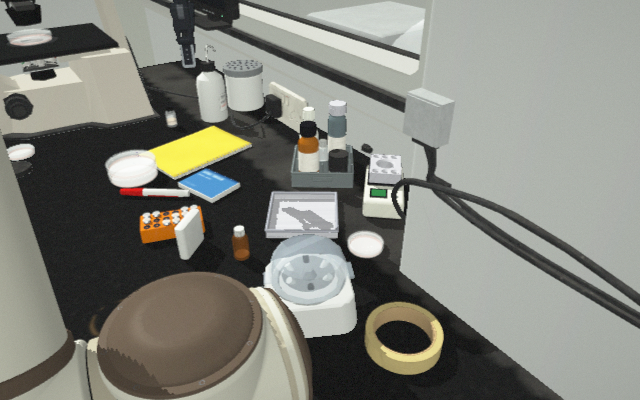

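View pics/top0.png

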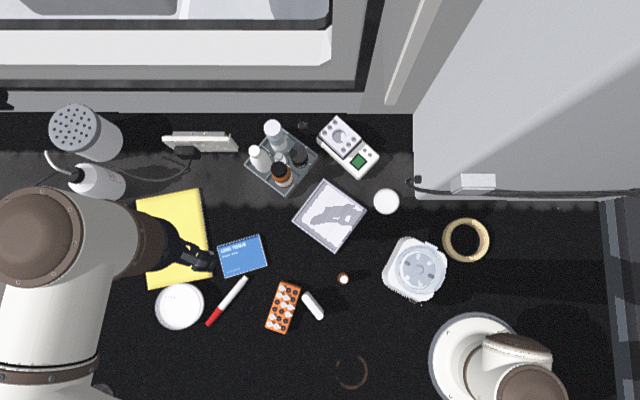

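The scene view shows the carrier at (322,165), tray (302,214), heater (383,180), petri dish (365,243), and the brown look-alike vial (240,243). In the top view the carrier is at (281,160), with amber at (281,173), cone (259,157), tall (274,130) and lens (298,155). The tray is at (329,215), the heater at (347,146), the dish at (386,201) and the brown vial at (343,279).

Create meas.py:
```python
from h import *
def fitcirc(q):
    A=np.c_[2*q,np.ones(len(q))]; s=np.linalg.lstsq(A,(q**2).sum(1),rcond=None)[0]; return s[:2],np.sqrt(s[2]+s[:2]@s[:2])
z=np.load("top0.npz"); W=cloud("top",z["d"]); P=z["p"].astype(int)
def blob(u,v,r,zl,zh):
    s=W[v-r:v+r+1,u-r:u+r+1].reshape(-1,3); return s[(s[:,2]>zl)&(s[:,2]<zh)]
for n,u,v,zl,zh in(("amber",281,173,.112,.13),("cone",257,152,.118,.135),("tall",272,128,.132,.15),("lens",298,153,.05,.07),("vial",279,158,.045,.07),("dish",386,201,.008,.03),("brownvial",343,279,.04,.07)):
    s=blob(u,v,20,zl,zh)
    if len(s): 
        c,r=cv2.minEnclosingCircle(s[:,:2].astype(np.float32)); print(n,len(s),"med",np.median(s,0).round(4),"encl",np.round(c,4),round(r,4))
def rect(n,u,v,r,zl,zh):
    s=blob(u,v,r,zl,zh); b=cv2.minAreaRect((s[:,:2]*1000).astype(np.float32)); print(n,len(s),b,cv2.boxPoints(b).round(1).tolist(),np.median(s[:,2]))
rect("tray",329,215,45,.010,.022)
rect("heatblock",340,138,32,.062,.072); rect("housing",348,147,40,.036,.046)
rect("carrier",281,160,45,.028,.037)
print("bench z",np.nanmedian(W[300:330,420:430,2]))
zz=np.load("scene0.npz"); WS=cloud("scene",zz["d"])
for n,(u0,v0,u1,v1),zl,zh in(("vial",(317,136,329,162),.04,.07),("car",(285,130,360,190),.028,.037),("tray",(260,185,345,245),.010,.022),("blk",(360,145,410,190),.060,.072)):
    s=WS[v0:v1,u0:u1].reshape(-1,3); s=s[(s[:,2]>zl)&(s[:,2]<zh)]
    print(n,len(s),np.median(s,0).round(4), cv2.minAreaRect((s[:,:2]*1000).astype(np.float32)))
for n,I,(a,b,c,d) in(("ct",z["p"],(235,105,385,245)),("cs",zz["p"],(260,90,410,250))):
    save(f"pics/{n}.png",I[b:d,a:c],4 if n=="ct" else 3.6)
# what stands around above z 0.05 : behind the carrier
for x in np.arange(.40,.75,.05):
    s=W[(abs(W[...,0]-x)<.025)]; s=s[np.isfinite(s[:,2])&(s[:,2]>.05)]; print(round(x,2),[(round(y,2),round(float(s[abs(s[:,1]-y)<.025][:,2].max()),2)) for y in np.arange(.0,.75,.05) if (abs(s[:,1]-y)<.025).sum()>3])
```

```bash
python3 meas.py
```

```text
amber 210 med [0.4053 0.4353 0.124 ] encl [0.4194 0.4477] 0.0337
cone 206 med [0.4354 0.4764 0.1272] encl [0.4355 0.4559] 0.0405
tall 258 med [0.485  0.4469 0.1439] encl [0.4741 0.4614] 0.0373
lens 319 med [0.4536 0.4038 0.0608] encl [0.4604 0.4147] 0.0361
vial 313 med [0.4493 0.4161 0.0604] encl [0.4433 0.4401] 0.0512
dish 530 med [0.3559 0.1975 0.0139] encl [0.3501 0.207 ] 0.0419
brownvial 85 med [0.1806 0.2989 0.0539] encl [0.18   0.2982] 0.0113
tray 561 ((363.9146728515625, 339.7562561035156), (203.59085083007812, 181.91722106933594), 53.086402893066406) [[230.10000610351562, 313.0], [375.5, 203.6999969482422], [497.79998779296875, 366.5], [352.29998779296875, 475.79998779296875]] 0.01663514591834465
heatblock 626 ((495.64410400390625, 307.21588134765625), (76.11280822753906, 58.384403228759766), 46.63713073730469) [[448.29998779296875, 299.6000061035156], [490.70001220703125, 259.5], [543.0, 314.79998779296875], [500.6000061035156, 354.8999938964844]] 0.06511675991181515
housing 988 ((454.4160461425781, 303.6165466308594), (145.5581817626953, 118.4415512084961), 56.7766456604003
[... 1989 characters left out ...]
), (np.float64(0.2), 0.41), (np.float64(0.25), 0.41), (np.float64(0.3), 0.41), (np.float64(0.35), 0.41), (np.float64(0.4), 0.21), (np.float64(0.45), 0.21), (np.float64(0.5), 0.21), (np.float64(0.55), 0.21), (np.float64(0.6), 0.21), (np.float64(0.65), 0.21), (np.float64(0.7), 0.21)]
0.65 [(np.float64(0.35), 0.3), (np.float64(0.4), 0.22), (np.float64(0.45), 0.22), (np.float64(0.5), 0.22), (np.float64(0.55), 0.22), (np.float64(0.6), 0.22), (np.float64(0.65), 0.22), (np.float64(0.7), 0.22)]
0.7 [(np.float64(0.35), 0.24), (np.float64(0.4), 0.22), (np.float64(0.45), 0.22), (np.float64(0.5), 0.22), (np.float64(0.55), 0.22), (np.float64(0.6), 0.22), (np.float64(0.65), 0.22), (np.float64(0.7), 0.22)]
```

View pics/ct.png

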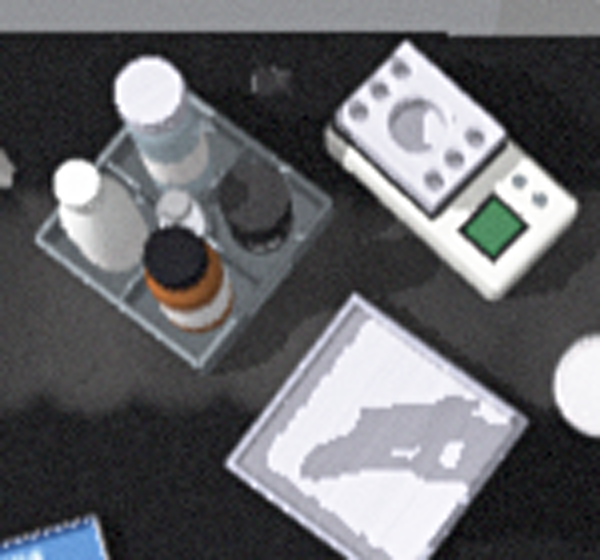

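View pics/cs.png

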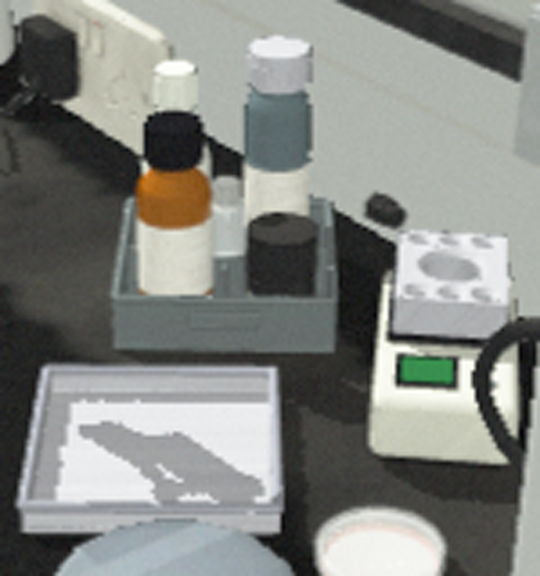

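Crops: in the top crop, the amber cap (178,255), cone cap (78,182), tall cap (150,90), lens case (254,190) and clear, white-capped vial between them (180,205) are all distinct.
- **Candidates for the vial:** the white-capped one in the carrier centre, top px (280,156), and the brown loose one, top px (343,279). I choose the first.
- **Candidates for the bottles:** the dispenser (97,180) and the shaker (75,130) are not ours.

Next I refine the positions using the known heights.

Create m2.py:
```python
from h import *
z=np.load("top0.npz"); D=z["d"]; W=cloud("top",D); K,R,t=cam("top")
def ray(u,v,zz,n="top"):
    K,R,t=cam(n); d=R.T@np.array([(u-K[0,2])/K[0,0],(v-K[1,2])/K[1,1],1]); o=-R.T@t; return o+d*(zz-o[2])/d[2]
if __name__=="__main__":
    for n,u,v,h,tol,rr in(("amber",280,169,.125,.008,.016),("cone",254,150,.131,.008,.0115),("tall",272,127,.145,.008,.0175),("lens",298,152,.062,.006,.02),("vial",280,156,.075,.006,.008),("dish",386,201,.015,.005,.03)):
        m=(abs(W[...,2]-h)<tol).astype(np.uint8); m[:, :u-24]=0; m[:,u+25:]=0
        k,l,s,c=cv2.connectedComponentsWithStats(m,connectivity=4)
        j=l[v,u]; 
        if j==0: print(n,"seed off",W[v,u]); continue
        ys,xs=np.where(l==j); q=np.array([ray(a,b,h) for a,b in zip(xs,ys)])[:,:2]
        e=cv2.minEnclosingCircle(q.astype(np.float32))
        print(n,s[j,4],"px",c[j].round(1),"mean",q.mean(0).round(4),"encl",np.round(e[0],4),round(e[1],4),"true r",rr,"eqr",round(float(np.sqrt(len(q)*((h-.8846)/K[0,0])**2/np.pi)),4))
    f=lambda a,b:(a/4+235-.375,b/4+105-.375)
    C=[ray(*f(*p),.034)[:2].round(4) for p in((38,238),(202,367),(331,203))]; print("carrier corners",C,"ctr",(C[0]+C[2])/2)
    T=[ray(*f(*p),.016)[:2].round(4) for p in((355,293),(528,420),(227,462))]; print("tray",T,"ctr",(T[1]+T[2])/2)
    for zl,zh in((.1,.2),(.2,.3),(.3,.45)):
        for y in(.25,.3,.35,.4,.45,.5):
            s=W[(W[...,2]>zl)&(W[...,2]<zh)&(abs(W[...,1]-y)<.025)&(W[...,0]>.51)]; print((zl,y,round(float(s[:,0].min()),3)) if len(s) else None,end=" ")
```

```bash
python3 m2.py
```

```text
amber 200 px [278.1 168.6] mean [0.4058 0.435 ] encl [0.4055 0.4349] 0.017 true r 0.016 eqr 0.016
cone 104 px [254.2 151. ] mean [0.441  0.4842] encl [0.4409 0.4844] 0.0123 true r 0.0115 eqr 0.0114
tall 242 px [272.  128.1] mean [0.4851 0.4468] encl [0.4844 0.4473] 0.0188 true r 0.0175 eqr 0.0171
lens 248 px [298.2 154.2] mean [0.4533 0.3994] encl [0.4533 0.3993] 0.0204 true r 0.02 eqr 0.0193
vial 48 px [278.2 155.8] mean [0.4459 0.442 ] encl [0.4458 0.442 ] 0.0088 true r 0.008 eqr 0.0083
dish 520 px [386.1 201. ] mean [0.3559 0.1977] encl [0.3557 0.1978] 0.0303 true r 0.03 eqr 0.0295
carrier corners [array([0.4366, 0.5256]), array([0.3621, 0.4295]), array([0.4582, 0.3572])] ctr [0.4474 0.4414]
tray [array([0.4092, 0.3431]), array([0.3353, 0.2429]), array([0.3098, 0.4159])] ctr [0.32255 0.3294 ]
(0.1, 0.25, 0.563) (0.1, 0.3, 0.562) (0.1, 0.35, 0.563) (0.1, 0.4, 0.563) (0.1, 0.45, 0.563) (0.1, 0.5, 0.562) (0.2, 0.25, 0.563) (0.2, 0.3, 0.562) (0.2, 0.35, 0.578) (0.2, 0.4, 0.579) (0.2, 0.45, 0.579) (0.2, 0.5, 0.579) (0.3, 0.25, 0.563) (0.3, 0.3, 0.562) (0.3, 0.35, 0.579) None None None
```

The manual's scale: shifts go in shares of 0.6 m and turns go in shares of 360 degrees. Converting my numbers, 0.2014 m / 0.6 = 0.3357, 0.065 m / 0.6 = 0.1083, 1.166 rad / 6.2832 = 0.1856.

Call:
inch_along(ticks=[0.05, 0.0167, 0.0067, 0, 0, 0.0271, 0.1, 0.0333, 0.0133, 0, 0, 0.0541, 0.15, 0.05, 0.02, 0, 0, 0.0812, 0.2, 0.0667, 0.0267, 0, 0, 0.1082, 0.25, 0.0833, 0.0333, 0, 0, 0.1353, 0.3, 0.1, 0.0417, 0, 0, 0.1623, 0.3357, 0.1083, 0.05, 0, 0, 0.1856, 0.3357, 0.1083, 0.05, 0, 0, 0.1856], jaw=0.05, grip_n=30)

```text
t: 1.1
position: [0.4062, 0.4341, 0.2003]
tool_rot: [-0.706, 0.708, -0.0, -0.001]
contact_force: [0.0, 0.2, -0.4]
finger_gap: 0.0502
finger_force: 0.0
```

Create st.py:
```python
import sys
from h import *
from scipy.spatial.transform import Rotation as Ro
o=observe(); M=Ro.from_quat(o["tool_rot"]).as_matrix()
print("t",round(o["t"],2),"p",o["position"].round(4),"gap",round(o["finger_gap"],4),"f",o["finger_force"].round(2) if hasattr(o["finger_force"],"round") else o["finger_force"],"cf",o["contact_force"].round(1),"j",o["joints"].round(2));print(M[:,:2].round(3).T.tolist())
if len(sys.argv)>3: print("delta tool",(M.T@(np.array([float(a) for a in sys.argv[1:4]])-o["position"])).round(4))
```

```bash
python3 st.py .4056 .435 .095
```

```text
t 1.1 p [0.4062 0.4341 0.2003] gap 0.0502 f 0.0 cf [ 0.   0.2 -0.4] j [ 1.09  0.36 -0.11 -0.   -1.1  -1.09]
[[-0.002, -1.0, 0.002], [-1.0, 0.002, 0.001]]
delta tool [-0.0011  0.0005  0.1053]
```

To row units: 0.105 m / 0.6 = 0.175, 0.098 m / 0.6 = 0.1633.

Call:
inch_along(ticks=[-0.0017, 0.0008, 0.0667, 0, 0, 0, -0.0017, 0.0008, 0.1333, 0, 0, 0, -0.0017, 0.0008, 0.1633, 0, 0, 0, -0.0017, 0.0008, 0.175, 0, 0, 0, -0.0017, 0.0008, 0.175, 0, 0, 0])

```text
t: 1.72
position: [0.4049, 0.4369, 0.0964]
tool_rot: [0.708, -0.707, 0.0, -0.0]
contact_force: [-0.7, 0.4, 0.2]
finger_gap: 0.0498
finger_force: 0.0
```

Call:
inch_along(ticks=[0, 0, 0, 0, 0, 0, 0, 0, 0, 0, 0, 0, 0, 0, 0, 0, 0, 0, 0, 0, 0, 0, 0, 0], jaw=0.0, grip_n=40)

```text
t: 2.22
position: [0.4057, 0.4372, 0.0976]
tool_rot: [0.707, -0.707, -0.0, -0.001]
contact_force: [0.9, 0.1, 6.4]
finger_gap: 0.0308
finger_force: 39.9
```

```bash
python3 st.py .2806 .3229 .155
```

```text
t 2.23 p [0.4057 0.4372 0.0976] gap 0.0308 f 39.92525517940521 cf [0.9 0.1 6.4] j [ 1.09  0.46 -0.24  0.   -0.87 -1.09]
[[0.0, -1.0, -0.002], [-1.0, -0.0, -0.002]]
delta tool [ 0.1141  0.1251 -0.0579]
```

To row units: 0.125 m / 0.6 = 0.2083, 0.112 m / 0.6 = 0.1867.

Call:
inch_along(ticks=[0, 0, -0.025, 0, 0, 0, 0, 0, -0.0667, 0, 0, 0, 0.0083, 0.0083, -0.1, 0, 0, 0, 0.0333, 0.0367, -0.1083, 0, 0, 0, 0.075, 0.0833, -0.1083, 0, 0, 0, 0.1167, 0.13, -0.1083, 0, 0, 0, 0.1533, 0.1717, -0.1083, 0, 0, 0, 0.1783, 0.2, -0.1, 0, 0, 0, 0.1867, 0.2083, -0.075, 0, 0, 0, 0.1867, 0.2083, -0.0417, 0, 0, 0, 0.1867, 0.2083, -0.0133, 0, 0, 0, 0.1867, 0.2083, 0, 0, 0, 0, 0.1867, 0.2083, 0.0033, 0, 0, 0, 0.1867, 0.2083, 0.0033, 0, 0, 0])

```text
t: 3.98
position: [0.2806, 0.3248, 0.0953]
tool_rot: [0.707, -0.707, 0.0, -0.001]
contact_force: [0.3, -1.3, 4.0]
finger_gap: 0.0309
finger_force: 39.8
```

Run:
```python
from h import *
p,d=viewer.read_camera("scene"); save("pics/s1.png",p[90:290,200:440],3.2); np.savez("s1.npz",p=p,d=d)
```

```bash
python3 st.py .2806 .3229 .095
```

```text
t 4.03 p [0.2806 0.3248 0.0953] gap 0.031 f 39.900904297828674 cf [ 1.  -1.   4.5] j [ 1.24  0.22 -0.64  0.   -0.71 -1.24]
[[0.001, -1.0, -0.001], [-1.0, -0.001, -0.001]]
delta tool [ 0.0019 -0.      0.0003]
```

View pics/s1.png

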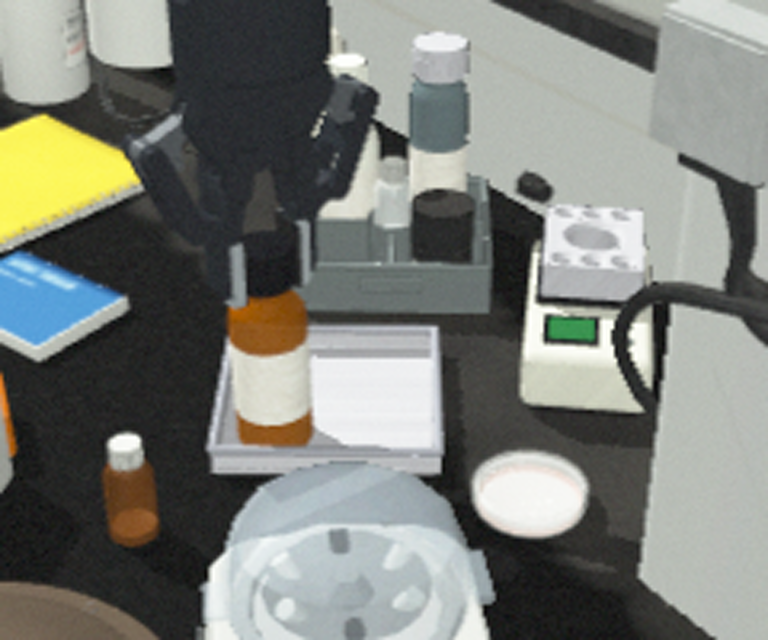

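To row units: -0.16 m / 0.6 = -0.2667, -0.159 m / 0.6 = -0.265.

Call:
inch_along(ticks=[0, 0, 0, 0, 0, 0, 0, 0, 0, 0, 0, 0, 0, 0, -0.0167, 0, 0, 0, 0, 0, -0.0667, 0, 0, 0, -0.0167, -0.0167, -0.125, 0, 0, 0, -0.0667, -0.0667, -0.1333, 0, 0, 0, -0.125, -0.125, -0.1333, 0, 0, 0, -0.1833, -0.1833, -0.1333, 0, 0, 0, -0.2417, -0.2417, -0.1333, 0, 0, 0, -0.265, -0.2667, -0.125, 0, 0, 0, -0.265, -0.2667, -0.1, 0, 0, 0, -0.265, -0.2667, -0.1, 0, 0, 0], jaw=0.046)

```text
t: 5.52
position: [0.4389, 0.4818, 0.1524]
tool_rot: [-0.707, 0.707, -0.0, -0.002]
contact_force: [0.0, -0.3, -0.2]
finger_gap: 0.0458
finger_force: 0.0
```

```bash
python3 st.py .441 .4842 .100
```

```text
t 5.53 p [0.4389 0.4818 0.1524] gap 0.0458 f 0.0 cf [ 0.  -0.3 -0.2] j [ 1.08  0.49 -0.03 -0.   -1.06 -1.08]
[[-0.0, -1.0, 0.004], [-1.0, 0.0, 0.003]]
delta tool [-0.0026 -0.0023  0.0524]
```

To row units: 0.0525 m / 0.6 = 0.0875, -0.0015 m / 0.6 = -0.0025.

Call:
inch_along(ticks=[-0.0025, -0.0025, 0.0417, 0, 0, 0, -0.0025, -0.0025, 0.075, 0, 0, 0, -0.0025, -0.0025, 0.0875, 0, 0, 0, -0.0025, -0.0025, 0.0875, 0, 0, 0])

```text
t: 6.02
position: [0.4413, 0.4846, 0.1022]
tool_rot: [0.707, -0.707, 0.0, 0.0]
contact_force: [-0.4, -0.7, 0.5]
finger_gap: 0.0462
finger_force: 0.0
```

Call:
inch_along(ticks=[0, 0, 0, 0, 0, 0, 0, 0, 0, 0, 0, 0, 0, 0, 0, 0, 0, 0, 0, 0, 0, 0, 0, 0], jaw=0.0, grip_n=40)

```text
t: 6.52
position: [0.4423, 0.4856, 0.1032]
tool_rot: [0.707, -0.707, -0.0, -0.001]
contact_force: [0.8, -0.4, 5.3]
finger_gap: 0.0219
finger_force: 39.4
```

```bash
python3 st.py .316 .3713 .100
```

```text
t 6.53 p [0.4423 0.4856 0.1032] gap 0.0219 f 39.442893862724304 cf [ 0.8 -0.4  5.3] j [ 1.08  0.54 -0.07  0.   -0.95 -1.08]
[[0.0, -1.0, -0.002], [-1.0, -0.0, -0.002]]
delta tool [0.1142 0.1263 0.0027]
```

To row units: 0.125 m / 0.6 = 0.2083, 0.113 m / 0.6 = 0.1883.

Call:
inch_along(ticks=[0, 0, -0.025, 0, 0, 0, 0, 0, -0.075, 0, 0, 0, 0, 0.0083, -0.125, 0, 0, 0, 0.025, 0.0417, -0.1417, 0, 0, 0, 0.0667, 0.0867, -0.1417, 0, 0, 0, 0.1117, 0.1333, -0.1417, 0, 0, 0, 0.1533, 0.175, -0.1417, 0, 0, 0, 0.1783, 0.2, -0.1333, 0, 0, 0, 0.1883, 0.2083, -0.1, 0, 0, 0, 0.1883, 0.2083, -0.05, 0, 0, 0, 0.1883, 0.2083, -0.0167, 0, 0, 0, 0.1883, 0.2083, 0, 0, 0, 0, 0.1883, 0.2083, 0.0033, 0, 0, 0, 0.1883, 0.2083, 0.0033, 0, 0, 0])

```text
t: 8.28
position: [0.317, 0.3725, 0.1007]
tool_rot: [0.707, -0.707, -0.0, -0.001]
contact_force: [0.6, 0.3, 1.5]
finger_gap: 0.0215
finger_force: 39.5
```

```bash
python3 st.py .316 .3713 .100
```

```text
t 8.28 p [0.317  0.3725 0.1007] gap 0.0215 f 39.47997987270355 cf [0.6 0.3 1.5] j [ 1.2   0.3  -0.5   0.   -0.77 -1.2 ]
[[0.0, -1.0, -0.001], [-1.0, -0.0, -0.001]]
delta tool [0.0012 0.001  0.0007]
```

Call:
inch_along(ticks=[0, 0, 0, 0, 0, 0, 0, 0, 0, 0, 0, 0, 0, 0, -0.0333, 0, 0, 0, 0, 0, -0.0833, 0, 0, 0], jaw=0.04)

```text
t: 8.78
position: [0.3162, 0.3712, 0.1496]
tool_rot: [-0.707, 0.707, -0.0, -0.001]
contact_force: [0.6, 0.0, -0.1]
finger_gap: 0.04
finger_force: 0.0
```

```bash
python3 st.py .4866 .4468 .165
```

```text
t 8.78 p [0.3162 0.3712 0.1496] gap 0.04 f 0.0 cf [ 0.6  0.  -0.1] j [ 1.2   0.24 -0.44 -0.   -0.9  -1.2 ]
[[-0.0, -1.0, 0.002], [-1.0, 0.0, 0.001]]
delta tool [-0.0756 -0.1704 -0.0158]
```

To row units: -0.169 m / 0.6 = -0.2817, -0.158 m / 0.6 = -0.2633.

Call:
inch_along(ticks=[-0.02, -0.0417, -0.03, 0, 0, 0, -0.0467, -0.1, -0.0367, 0, 0, 0, -0.0733, -0.1583, -0.0367, 0, 0, 0, -0.1, -0.2167, -0.0367, 0, 0, 0, -0.1167, -0.2633, -0.0333, 0, 0, 0, -0.1258, -0.2817, -0.0267, 0, 0, 0, -0.1258, -0.2817, -0.0083, 0, 0, 0, -0.1258, -0.2817, 0, 0, 0, 0, -0.1258, -0.2817, 0, 0, 0, 0], jaw=0.05)

```text
t: 9.9
position: [0.4846, 0.447, 0.1494]
tool_rot: [0.707, -0.707, 0.0, 0.001]
contact_force: [-0.8, -0.4, 0.1]
finger_gap: 0.0496
finger_force: 0.0
```

```bash
python3 st.py .485 .4468 .115
```

```text
t 9.9 p [0.4846 0.447  0.1494] gap 0.0496 f 0.0 cf [-0.8 -0.4  0.1] j [ 0.99  0.5  -0.01 -0.   -1.06 -0.99]
[[0.001, -1.0, 0.001], [-1.0, -0.001, 0.001]]
delta tool [ 0.0002 -0.0004  0.0344]
```

To row units: 0.036 m / 0.6 = 0.06, 0.032 m / 0.6 = 0.0533.

Call:
inch_along(ticks=[0, 0, 0.0333, 0, 0, 0, 0, 0, 0.0533, 0, 0, 0, 0, 0, 0.06, 0, 0, 0, 0, 0, 0.06, 0, 0, 0])

```text
t: 10.4
position: [0.4857, 0.4475, 0.114]
tool_rot: [0.707, -0.707, 0.0, -0.0]
contact_force: [-0.2, 0.1, -0.2]
finger_gap: 0.0502
finger_force: 0.0
```

Call:
inch_along(ticks=[0, 0, 0, 0, 0, 0, 0, 0, 0, 0, 0, 0, 0, 0, 0, 0, 0, 0, 0, 0, 0, 0, 0, 0], jaw=0.0, grip_n=45)

```text
t: 10.9
position: [0.4862, 0.4478, 0.1147]
tool_rot: [0.707, -0.707, 0.0, -0.001]
contact_force: [1.1, 0.6, 3.4]
finger_gap: 0.0339
finger_force: 44.8
```

```bash
python3 st.py .3645 .3359 .115
```

```text
t 10.9 p [0.4862 0.4478 0.1147] gap 0.0339 f 44.84390636265289 cf [1.1 0.6 3.4] j [ 0.99  0.54 -0.05  0.   -0.98 -0.99]
[[0.0, -1.0, -0.001], [-1.0, -0.0, -0.001]]
delta tool [ 0.1119  0.1217 -0.0006]
```

To row units: 0.121 m / 0.6 = 0.2017, 0.111 m / 0.6 = 0.185.

Call:
inch_along(ticks=[0, 0, -0.025, 0, 0, 0, 0, 0, -0.075, 0, 0, 0, 0, 0, -0.1333, 0, 0, 0, 0.0083, 0.0083, -0.1667, 0, 0, 0, 0.0367, 0.0417, -0.175, 0, 0, 0, 0.0783, 0.0833, -0.175, 0, 0, 0, 0.1167, 0.13, -0.175, 0, 0, 0, 0.1533, 0.1717, -0.175, 0, 0, 0, 0.1767, 0.195, -0.1667, 0, 0, 0, 0.185, 0.2017, -0.1333, 0, 0, 0, 0.185, 0.2017, -0.0833, 0, 0, 0, 0.185, 0.2017, -0.0333, 0, 0, 0, 0.185, 0.2017, -0.0083, 0, 0, 0, 0.185, 0.2017, 0.0033, 0, 0, 0, 0.185, 0.2017, 0.0033, 0, 0, 0])

```text
t: 12.78
position: [0.3646, 0.3365, 0.1123]
tool_rot: [0.707, -0.707, -0.0, -0.0]
contact_force: [0.1, 0.2, -1.3]
finger_gap: 0.0339
finger_force: 45.2
```

```bash
python3 st.py .3645 .3359 .115
```

```text
t 12.78 p [0.3646 0.3365 0.1123] gap 0.0339 f 45.15360474586487 cf [ 0.1  0.2 -1.3] j [ 1.07  0.3  -0.47  0.   -0.81 -1.07]
[[0.0, -1.0, -0.0], [-1.0, -0.0, -0.0]]
delta tool [ 0.0006  0.0001 -0.0027]
```

Call:
inch_along(ticks=[0, 0, 0, 0, 0, 0, 0, 0, 0, 0, 0, 0, 0, 0, -0.0333, 0, 0, 0, 0, 0, -0.1, 0, 0, 0], jaw=0.05)

```text
t: 13.28
position: [0.364, 0.3354, 0.1712]
tool_rot: [-0.707, 0.707, -0.0, -0.002]
contact_force: [-0.2, 0.9, 0.1]
finger_gap: 0.0498
finger_force: 0.0
```

Run:
```python
from h import *
for n in("scene","top"):
    p,d=viewer.read_camera(n); np.savez(n+"2.npz",p=p,d=d); save(f"pics/{n}2.png",p[90:260,220:420] if n=="scene" else p[80:280,220:420],3)
```

```bash
python3 st.py .446 .442 .12
```

```text
t 13.38 p [0.3664 0.3388 0.1763] gap 0.0502 f 0.0 cf [0.2 1.8 0.7] j [ 1.07  0.22 -0.38  0.   -0.96 -1.07]
[[0.001, -1.0, -0.008], [-1.0, -0.001, -0.006]]
delta tool [-0.1027 -0.0793  0.0575]
```

View pics/scene2.png

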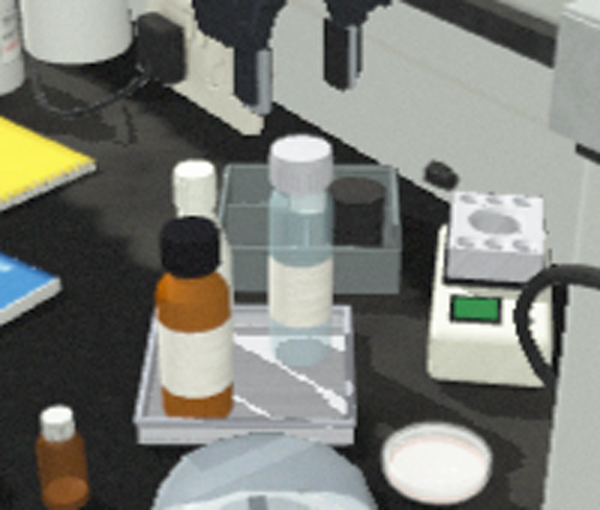

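View pics/top2.png

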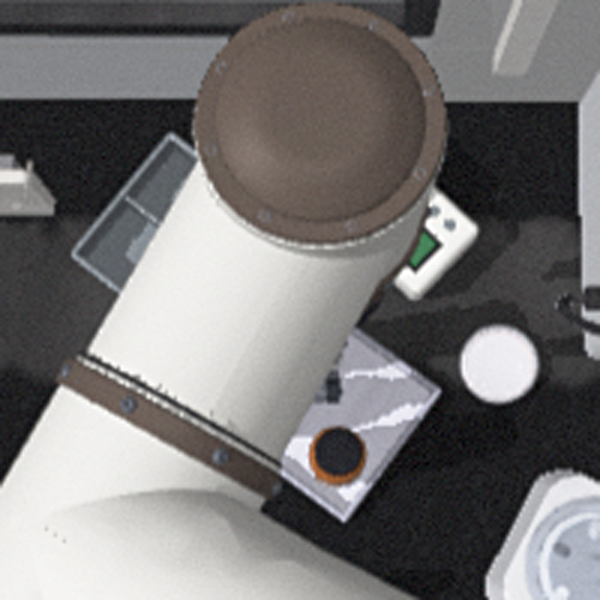

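Scene crop: amber (193,320), cone (193,200) and tall (302,250) all stand upright in the tray, and the carrier holds only the lens case and the vial. Top crop: the arm hides the rest, and the tray's amber cap is at (340,455). Next is the vial.

Call:
inch_along(ticks=[-0.0333, -0.025, 0, 0, 0, 0, -0.0833, -0.0667, 0, 0, 0, 0, -0.1333, -0.1083, 0.0167, 0, 0, 0, -0.1667, -0.13, 0.05, 0, 0, 0, -0.1733, -0.135, 0.0833, 0, 0, 0, -0.1733, -0.135, 0.125, 0, 0, 0, -0.1733, -0.135, 0.1417, 0, 0, 0, -0.1733, -0.135, 0.1417, 0, 0, 0], jaw=0.046)

```text
t: 14.38
position: [0.4452, 0.4396, 0.0862]
tool_rot: [0.707, -0.707, 0.0, 0.001]
contact_force: [-0.7, 0.1, -0.2]
finger_gap: 0.0459
finger_force: 0.0
```

```bash
python3 st.py .446 .442 .044
```

```text
t 14.38 p [0.4452 0.4396 0.0862] gap 0.0459 f 0.0 cf [-0.7  0.1 -0.2] j [ 1.04  0.52 -0.17  0.   -0.89 -1.04]
[[0.0, -1.0, 0.002], [-1.0, -0.0, 0.001]]
delta tool [-0.0024 -0.0009  0.0422]
```

To row units: 0.042 m / 0.6 = 0.07, 0.03 m / 0.6 = 0.05.

Call:
inch_along(ticks=[-0.0033, -0.0008, 0.025, 0, 0, 0, -0.0033, -0.0008, 0.05, 0, 0, 0, -0.0033, -0.0008, 0.07, 0, 0, 0, -0.0033, -0.0008, 0.07, 0, 0, 0, -0.0033, -0.0008, 0.07, 0, 0, 0])

```text
t: 15.0
position: [0.4464, 0.4426, 0.045]
tool_rot: [0.707, -0.707, 0.0, -0.0]
contact_force: [-0.1, -0.4, 0.5]
finger_gap: 0.046
finger_force: 0.0
```

Run:
```python
from h import *
p,d=viewer.read_camera("scene"); save("pics/s3.png",p[90:210,250:410],4)
```

```bash
python3 st.py .446 .442 .044
```

```text
t 15.05 p [0.4464 0.4428 0.0452] gap 0.046 f 0.0 cf [ 0.5 -0.2  0.3] j [ 1.04  0.57 -0.2   0.   -0.8  -1.04]
[[0.0, -1.0, -0.001], [-1.0, -0.0, -0.001]]
delta tool [0.0008 0.0004 0.0012]
```

View pics/s3.png

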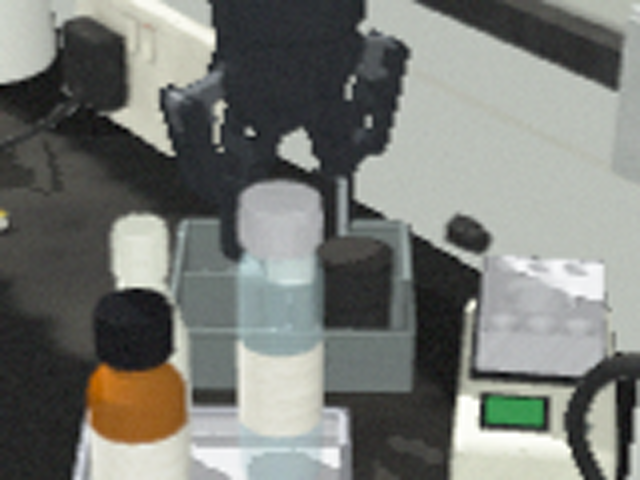

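The fingers straddle the vial: the left finger is at (235,240) and the right at (343,210), with the vial hidden behind the tall bottle's cap at (280,220). Closing.

Call:
inch_along(ticks=[0, 0, 0, 0, 0, 0, 0, 0, 0, 0, 0, 0, 0, 0, 0, 0, 0, 0, 0, 0, 0, 0, 0, 0], jaw=0.0, grip_n=20)

```text
t: 15.55
position: [0.4469, 0.443, 0.0455]
tool_rot: [0.707, -0.707, 0.0, -0.001]
contact_force: [3.5, 0.1, 2.0]
finger_gap: 0.0243
finger_force: 20.8
```

Run:
```python
from m2 import *
P=z["p"].astype(int)
g=P[125:150,328:353].mean(2); 
m=(g<175).astype(np.uint8); k,l,s,c=cv2.connectedComponentsWithStats(m,connectivity=4)
for j in range(1,k):
    if s[j,4]>15: print(s[j],c[j]+[328,125],ray(*(c[j]+[328,125]),.064))
# depth: well pixels below the block top
m=((W[...,2]<.058)).astype(np.uint8); m[:,:326]=0;m[:,353:]=0;m[:124]=0;m[150:]=0
k,l,s,c=cv2.connectedComponentsWithStats(m,connectivity=4)
for j in range(1,k): print("d",s[j,4],c[j],ray(*c[j],.066).round(4))
print(ray(420/4+235-.375,128/4+105-.375,.066))
```

```bash
python3 st.py .4956 .3072 .072
```

```text
[ 4  5 11 12 70] [336.4        134.88571429] [0.49767181 0.31424885 0.064     ]
d 3 [326.33333333 124.33333333] [0.5214 0.337  0.066 ]
d 2 [335.5 124. ] [0.5223 0.3164 0.066 ]
d 24 [349.91666667 125.58333333] [0.5188 0.2841 0.066 ]
d 10 [330.2 128. ] [0.5129 0.3282 0.066 ]
d 135 [339.48148148 136.24444444] [0.4939 0.3074 0.066 ]
d 4 [326.25 133.  ] [0.5013 0.337  0.066 ]
d 41 [328.75609756 146.68292683] [0.4697 0.3312 0.066 ]
d 12 [349.         144.83333333] [0.4742 0.2862 0.066 ]
d 3 [351.66666667 148.66666667] [0.4655 0.2803 0.066 ]
d 3 [344. 149.] [0.4646 0.2973 0.066 ]
[0.49303584 0.30708703 0.066     ]
t 15.55 p [0.4469 0.443  0.0455] gap 0.0243 f 20.801133513450623 cf [3.5 0.1 2. ] j [ 1.04  0.57 -0.2   0.   -0.8  -1.04]
[[0.0, -1.0, -0.002], [-1.0, -0.0, -0.002]]
delta tool [ 0.1358 -0.0487 -0.0267]
```

Call:
inch_along(ticks=[0, 0, -0.025, 0, 0, 0, 0, 0, -0.0667, 0, 0, 0, 0, 0, -0.1083, 0, 0, 0, 0.025, -0.0083, -0.125, 0, 0, 0, 0.075, -0.0267, -0.125, 0, 0, 0, 0.1333, -0.0483, -0.125, 0, 0, 0, 0.1867, -0.0683, -0.125, 0, 0, 0, 0.2167, -0.0783, -0.12, 0, 0, 0, 0.225, -0.0817, -0.1083, 0, 0, 0, 0.225, -0.0817, -0.1, 0, 0, 0, 0.225, -0.0817, -0.1, 0, 0, 0])

```text
t: 16.92
position: [0.4946, 0.308, 0.1039]
tool_rot: [0.707, -0.707, -0.0, 0.001]
contact_force: [-0.1, -0.0, 0.3]
finger_gap: 0.024
finger_force: 20.6
```

Run:
```python
from h import *
p,d=viewer.read_camera("scene"); save("pics/s4.png",p[90:210,300:460],4); np.savez("s4.npz",p=p,d=d)
```

```bash
python3 st.py .496 .3072 .072
```

```text
t 16.98 p [0.4948 0.3082 0.1043] gap 0.0242 f 20.576771199703217 cf [ 0.7 -0.1 -0.9] j [ 0.83  0.43 -0.26 -0.   -0.87 -0.83]
[[0.001, -1.0, 0.0], [-1.0, -0.001, 0.0]]
delta tool [ 0.001  -0.0012  0.0323]
```

View pics/s4.png

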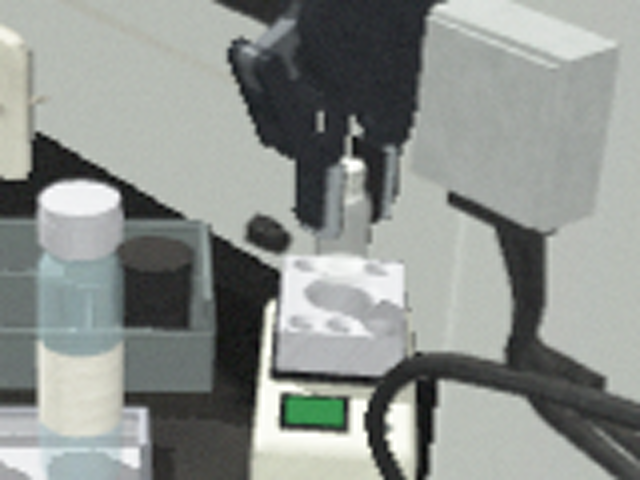

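The vial hangs upright in the fingers at (345,205), right above the big well at (338,295). I'll insert it and watch the force.

To row units: 0.022 m / 0.6 = 0.0367, 0.016 m / 0.6 = 0.0267.

Call:
inch_along(ticks=[0, -0.0008, 0.0167, 0, 0, 0, 0, -0.0008, 0.0267, 0, 0, 0, 0, -0.0008, 0.0367, 0, 0, 0, 0, -0.0008, 0.0367, 0, 0, 0])

```text
t: 17.48
position: [0.4953, 0.3071, 0.0821]
tool_rot: [-0.707, 0.707, 0.0, -0.001]
contact_force: [0.0, -0.8, -0.5]
finger_gap: 0.0241
finger_force: 20.6
```

```bash
python3 st.py .496 .3072 .072
```

```text
t 17.48 p [0.4953 0.3071 0.0821] gap 0.0241 f 20.577110052108765 cf [ 0.  -0.8 -0.5] j [ 0.83  0.46 -0.29 -0.   -0.83 -0.83]
[[-0.0, -1.0, 0.001], [-1.0, 0.0, 0.001]]
delta tool [-0.0001 -0.0007  0.0101]
```

To row units: 0.009 m / 0.6 = 0.015, 0.005 m / 0.6 = 0.0083.

Call:
inch_along(ticks=[0, 0, 0.0083, 0, 0, 0, 0, 0, 0.015, 0, 0, 0, 0, 0, 0.015, 0, 0, 0, 0, 0, 0.015, 0, 0, 0])

```text
t: 17.98
position: [0.4957, 0.3075, 0.0739]
tool_rot: [0.707, -0.707, 0.0, -0.0]
contact_force: [0.3, -0.1, 0.7]
finger_gap: 0.0243
finger_force: 20.6
```

```bash
python3 st.py .496 .3072 .072
```

```text
t 17.98 p [0.4957 0.3075 0.0739] gap 0.0243 f 20.57694375514984 cf [ 0.3 -0.1  0.7] j [ 0.83  0.47 -0.29  0.   -0.81 -0.83]
[[0.0, -1.0, -0.0], [-1.0, -0.0, -0.0]]
delta tool [ 0.0003 -0.0003  0.0019]
```

The manual's scale: shifts go in shares of 0.6 m and turns go in shares of 360 degrees. Converting my numbers, -0.105 m / 0.6 = -0.175, -0.09 m / 0.6 = -0.15.

Call:
inch_along(ticks=[0, 0, 0, 0, 0, 0, 0, 0, 0, 0, 0, 0, 0, 0, 0, 0, 0, 0, 0, 0, -0.025, 0, 0, 0, 0, 0, -0.0833, 0, 0, 0, 0, 0, -0.15, 0, 0, 0, 0, 0, -0.175, 0, 0, 0, 0, 0, -0.175, 0, 0, 0], jaw=0.046)

```text
t: 18.98
position: [0.4959, 0.3078, 0.1802]
tool_rot: [-0.707, 0.707, 0.0, 0.001]
contact_force: [0.3, 0.3, -0.3]
finger_gap: 0.0458
finger_force: 0.0
```

Run:
```python
from h import *
p,d=viewer.read_camera("scene"); save("pics/s5.png",p[90:210,260:420],4); np.savez("s5.npz",p=p,d=d)
W=cloud("scene",d); s=W[110:180,360:420].reshape(-1,3)
s=s[(s[:,2]>.075)&(s[:,2]<.115)&(s[:,0]<.53)&(s[:,0]>.46)&(s[:,1]>.27)&(s[:,1]<.34)]; print(len(s),np.median(s,0),np.nanmax(s[:,2]))
```

```bash
python3 st.py .3645 .3359 .115
```

```text
188 [0.4916143  0.30075552 0.08823907] 0.10350208976910757
t 19.02 p [0.4952 0.3072 0.1786] gap 0.046 f 0.0 cf [ 0.  -0.1  0.2] j [ 0.83  0.36 -0.18 -0.   -1.04 -0.83]
[[-0.0, -1.0, -0.0], [-1.0, 0.0, 0.001]]
delta tool [-0.0286  0.1307  0.0637]
```

View pics/s5.png

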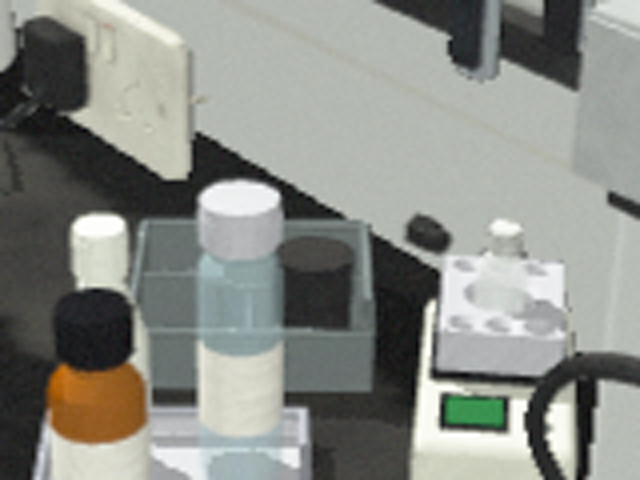

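The vial stands upright in the big well: its cap is at (505,235) and its measured top is z≈0.103, so it is seated. Next I return the bottles, tall first.

To row units: 0.131 m / 0.6 = 0.2183, -0.029 m / 0.6 = -0.0483.

Call:
inch_along(ticks=[-0.0083, 0.0333, 0, 0, 0, 0, -0.02, 0.0917, 0, 0, 0, 0, -0.0333, 0.15, 0, 0, 0, 0, -0.0433, 0.1967, 0, 0, 0, 0, -0.0483, 0.2183, 0.0083, 0, 0, 0, -0.0483, 0.2183, 0.0333, 0, 0, 0, -0.0483, 0.2183, 0.0417, 0, 0, 0, -0.0483, 0.2183, 0.0417, 0, 0, 0], jaw=0.05)

```text
t: 20.02
position: [0.3646, 0.3361, 0.1531]
tool_rot: [-0.707, 0.707, -0.0, -0.001]
contact_force: [0.4, 1.0, 1.5]
finger_gap: 0.0499
finger_force: 0.0
```

```bash
python3 st.py .3643 .3362 .1125
```

```text
t 20.02 p [0.3646 0.3361 0.1531] gap 0.0499 f 0.0 cf [0.4 1.  1.5] j [ 1.07  0.24 -0.41  0.   -0.91 -1.07]
[[-0.0, -1.0, 0.002], [-1.0, 0.0, 0.001]]
delta tool [-0.0002  0.0002  0.0406]
```

To row units: 0.0405 m / 0.6 = 0.0675, 0.035 m / 0.6 = 0.0583.

Call:
inch_along(ticks=[0, 0, 0.0333, 0, 0, 0, 0, 0, 0.0583, 0, 0, 0, 0, 0, 0.0675, 0, 0, 0, 0, 0, 0.0675, 0, 0, 0])

```text
t: 20.52
position: [0.3649, 0.3365, 0.1134]
tool_rot: [-0.707, 0.707, -0.0, -0.0]
contact_force: [0.4, 0.9, -0.1]
finger_gap: 0.0499
finger_force: 0.0
```

Call:
inch_along(ticks=[0, 0, 0, 0, 0, 0, 0, 0, 0, 0, 0, 0, 0, 0, 0, 0, 0, 0, 0, 0, 0, 0, 0, 0], jaw=0.0, grip_n=45)

```text
t: 21.02
position: [0.3651, 0.337, 0.1142]
tool_rot: [0.707, -0.707, -0.0, -0.001]
contact_force: [0.3, -0.2, 5.5]
finger_gap: 0.0337
finger_force: 44.9
```

```bash
python3 st.py .4862 .4478 .1147
```

```text
t 21.02 p [0.3651 0.337  0.1142] gap 0.0337 f 44.913766980171204 cf [ 0.3 -0.2  5.5] j [ 1.07  0.29 -0.46  0.   -0.81 -1.07]
[[0.0, -1.0, -0.001], [-1.0, -0.0, -0.001]]
delta tool [-0.1107 -0.1211 -0.0002]
```

To row units: -0.121 m / 0.6 = -0.2017, -0.117 m / 0.6 = -0.195.

Call:
inch_along(ticks=[0, 0, -0.025, 0, 0, 0, 0, 0, -0.075, 0, 0, 0, 0, 0, -0.1333, 0, 0, 0, -0.0083, -0.0083, -0.1667, 0, 0, 0, -0.0367, -0.0417, -0.175, 0, 0, 0, -0.0783, -0.0833, -0.175, 0, 0, 0, -0.1167, -0.13, -0.175, 0, 0, 0, -0.1533, -0.1717, -0.175, 0, 0, 0, -0.1767, -0.195, -0.1667, 0, 0, 0, -0.185, -0.2017, -0.1333, 0, 0, 0, -0.185, -0.2017, -0.0833, 0, 0, 0, -0.185, -0.2017, -0.0417, 0, 0, 0, -0.185, -0.2017, -0.0133, 0, 0, 0, -0.185, -0.2017, -0.0017, 0, 0, 0, -0.185, -0.2017, -0.0017, 0, 0, 0])

```text
t: 22.9
position: [0.4856, 0.4473, 0.1163]
tool_rot: [0.707, -0.707, 0.0, -0.0]
contact_force: [-0.4, -2.0, 3.8]
finger_gap: 0.0333
finger_force: 46.0
```

```bash
python3 st.py .4862 .4478 .116
```

```text
t 22.9 p [0.4856 0.4473 0.1163] gap 0.0333 f 46.017242074012756 cf [-0.4 -2.   3.8] j [ 0.99  0.54 -0.05  0.   -0.99 -0.99]
[[0.001, -1.0, -0.0], [-1.0, -0.001, -0.001]]
delta tool [-0.0005 -0.0006  0.0003]
```

Call:
inch_along(ticks=[0, 0, 0, 0, 0, 0, 0, 0, 0, 0, 0, 0, 0, 0, -0.0333, 0, 0, 0, 0, 0, -0.0833, 0, 0, 0, 0, 0, -0.0833, 0, 0, 0], jaw=0.05)

```text
t: 23.52
position: [0.4865, 0.4486, 0.1671]
tool_rot: [0.707, -0.707, -0.0, -0.003]
contact_force: [-0.1, -0.4, 0.8]
finger_gap: 0.05
finger_force: 0.0
```

```bash
python3 st.py .3165 .3722 .155
```

```text
t 23.52 p [0.4865 0.4486 0.1671] gap 0.05 f 0.0 cf [-0.1 -0.4  0.8] j [ 0.99  0.49  0.01  0.   -1.09 -0.99]
[[0.0, -1.0, -0.004], [-1.0, -0.0, -0.003]]
delta tool [0.0764 0.1701 0.0111]
```

To row units: 0.169 m / 0.6 = 0.2817, 0.0755 m / 0.6 = 0.1258.

Call:
inch_along(ticks=[0.0133, 0.03, 0, 0, 0, 0, 0.0383, 0.0867, 0, 0, 0, 0, 0.065, 0.145, 0, 0, 0, 0, 0.0917, 0.2033, 0, 0, 0, 0, 0.1167, 0.26, 0, 0, 0, 0, 0.1258, 0.2817, 0.0083, 0, 0, 0, 0.1258, 0.2817, 0.0333, 0, 0, 0, 0.1258, 0.2817, 0.0333, 0, 0, 0, 0.1258, 0.2817, 0.0333, 0, 0, 0], jaw=0.042)

```text
t: 24.65
position: [0.3171, 0.3723, 0.1442]
tool_rot: [-0.707, 0.707, -0.0, -0.0]
contact_force: [0.6, 0.2, -0.1]
finger_gap: 0.0416
finger_force: 0.0
```

```bash
python3 st.py .3165 .372 .102
```

```text
t 24.65 p [0.3171 0.3723 0.1442] gap 0.0416 f 0.0 cf [ 0.6  0.2 -0.1] j [ 1.2   0.24 -0.44  0.   -0.89 -1.2 ]
[[-0.0, -1.0, 0.0], [-1.0, 0.0, -0.0]]
delta tool [0.0003 0.0006 0.0422]
```

To row units: 0.042 m / 0.6 = 0.07, 0.036 m / 0.6 = 0.06.

Call:
inch_along(ticks=[0, 0, 0.0333, 0, 0, 0, 0, 0, 0.06, 0, 0, 0, 0, 0, 0.07, 0, 0, 0, 0, 0, 0.07, 0, 0, 0])

```text
t: 25.15
position: [0.3169, 0.3721, 0.1023]
tool_rot: [-0.707, 0.707, -0.0, -0.0]
contact_force: [-0.0, 0.7, -0.1]
finger_gap: 0.0423
finger_force: 0.0
```

Call:
inch_along(ticks=[0, 0, 0, 0, 0, 0, 0, 0, 0, 0, 0, 0, 0, 0, 0, 0, 0, 0, 0, 0, 0, 0, 0, 0], jaw=0.0, grip_n=40)

```text
t: 25.65
position: [0.317, 0.3726, 0.1031]
tool_rot: [0.707, -0.707, -0.0, -0.001]
contact_force: [-0.4, -0.2, 5.9]
finger_gap: 0.0216
finger_force: 39.4
```

```bash
python3 st.py .4418 .4850 .1042
```

```text
t 25.65 p [0.317  0.3726 0.1031] gap 0.0216 f 39.412972927093506 cf [-0.4 -0.2  5.9] j [ 1.2   0.3  -0.49  0.   -0.78 -1.2 ]
[[0.0, -1.0, -0.002], [-1.0, -0.0, -0.001]]
delta tool [-0.1123 -0.1248 -0.0007]
```

To row units: -0.125 m / 0.6 = -0.2083, -0.12 m / 0.6 = -0.2.

Call:
inch_along(ticks=[0, 0, -0.025, 0, 0, 0, 0, 0, -0.075, 0, 0, 0, -0.005, -0.005, -0.125, 0, 0, 0, -0.025, -0.025, -0.1417, 0, 0, 0, -0.0667, -0.0667, -0.1417, 0, 0, 0, -0.1117, -0.1167, -0.1417, 0, 0, 0, -0.1533, -0.1667, -0.1417, 0, 0, 0, -0.1783, -0.2, -0.1333, 0, 0, 0, -0.1883, -0.2083, -0.1, 0, 0, 0, -0.1883, -0.2083, -0.05, 0, 0, 0, -0.1883, -0.2083, -0.0167, 0, 0, 0, -0.1883, -0.2083, -0.0033, 0, 0, 0, -0.1883, -0.2083, -0.0017, 0, 0, 0, -0.1883, -0.2083, -0.0017, 0, 0, 0])

```text
t: 27.4
position: [0.441, 0.4841, 0.1052]
tool_rot: [0.707, -0.707, 0.0, 0.0]
contact_force: [-2.6, -1.9, 8.6]
finger_gap: 0.0214
finger_force: 41.1
```

```bash
python3 st.py .4418 .4850 .105
```

```text
t 27.4 p [0.441  0.4841 0.1052] gap 0.0214 f 41.14693343639374 cf [-2.6 -1.9  8.6] j [ 1.08  0.54 -0.07  0.   -0.96 -1.08]
[[0.001, -1.0, 0.001], [-1.0, -0.001, -0.0]]
delta tool [-0.0009 -0.0008  0.0002]
```

Call:
inch_along(ticks=[0, 0, 0, 0, 0, 0, 0, 0, 0, 0, 0, 0, 0, 0, -0.0333, 0, 0, 0, 0, 0, -0.1, 0, 0, 0, 0, 0, -0.1083, 0, 0, 0, 0, 0, -0.1083, 0, 0, 0], jaw=0.046)

```text
t: 28.15
position: [0.4412, 0.4847, 0.1679]
tool_rot: [-0.707, 0.707, 0.0, -0.0]
contact_force: [-0.1, -0.7, -0.2]
finger_gap: 0.0462
finger_force: 0.0
```

```bash
python3 st.py .2806 .3245 .155
```

```text
t 28.15 p [0.4412 0.4847 0.1679] gap 0.0462 f 0.0 cf [-0.1 -0.7 -0.2] j [ 1.08  0.48  0.   -0.   -1.09 -1.08]
[[-0.0, -1.0, 0.0], [-1.0, 0.0, 0.001]]
delta tool [0.1602 0.1606 0.013 ]
```

To row units: 0.1605 m / 0.6 = 0.2675, 0.16 m / 0.6 = 0.2667.

Call:
inch_along(ticks=[0.025, 0.025, 0, 0, 0, 0, 0.075, 0.075, 0, 0, 0, 0, 0.1333, 0.1333, 0, 0, 0, 0, 0.1917, 0.1917, 0, 0, 0, 0, 0.2417, 0.2417, 0, 0, 0, 0, 0.2667, 0.2675, 0.0167, 0, 0, 0, 0.2667, 0.2675, 0.05, 0, 0, 0, 0.2667, 0.2675, 0.05, 0, 0, 0, 0.2667, 0.2675, 0.05, 0, 0, 0], jaw=0.05)

```text
t: 29.28
position: [0.2813, 0.325, 0.1382]
tool_rot: [0.707, -0.707, 0.0, 0.0]
contact_force: [0.6, 0.2, 0.6]
finger_gap: 0.0502
finger_force: 0.0
```

```bash
python3 st.py .2806 .3245 .0965
```

```text
t 29.27 p [0.2813 0.325  0.1382] gap 0.0502 f 0.0 cf [0.6 0.2 0.6] j [ 1.24  0.15 -0.58  0.   -0.84 -1.24]
[[0.0, -1.0, 0.001], [-1.0, -0.0, 0.0]]
delta tool [0.0005 0.0007 0.0417]
```

To row units: 0.0415 m / 0.6 = 0.0692, 0.036 m / 0.6 = 0.06.

Call:
inch_along(ticks=[0, 0, 0.0333, 0, 0, 0, 0, 0, 0.06, 0, 0, 0, 0, 0, 0.0692, 0, 0, 0, 0, 0, 0.0692, 0, 0, 0])

```text
t: 29.78
position: [0.2814, 0.3252, 0.0969]
tool_rot: [-0.707, 0.707, -0.0, -0.0]
contact_force: [-0.2, 0.4, -0.2]
finger_gap: 0.0501
finger_force: 0.0
```

Call:
inch_along(ticks=[0, 0, 0, 0, 0, 0, 0, 0, 0, 0, 0, 0, 0, 0, 0, 0, 0, 0, 0, 0, 0, 0, 0, 0], jaw=0.0, grip_n=40)

```text
t: 30.28
position: [0.2816, 0.3256, 0.0976]
tool_rot: [0.707, -0.707, -0.0, -0.001]
contact_force: [1.2, 0.9, 5.6]
finger_gap: 0.0306
finger_force: 39.8
```

```bash
python3 st.py .4057 .4370 .0985
```

```text
t 30.27 p [0.2816 0.3256 0.0976] gap 0.0306 f 39.78636860847473 cf [1.2 0.9 5.6] j [ 1.24  0.22 -0.64  0.   -0.72 -1.24]
[[0.0, -1.0, -0.002], [-1.0, -0.0, -0.001]]
delta tool [-0.1113 -0.1242 -0.0006]
```

To row units: -0.124 m / 0.6 = -0.2067, -0.119 m / 0.6 = -0.1983.

Call:
inch_along(ticks=[0, 0, -0.025, 0, 0, 0, 0, 0, -0.075, 0, 0, 0, -0.0083, -0.0083, -0.1167, 0, 0, 0, -0.0333, -0.0367, -0.125, 0, 0, 0, -0.075, -0.0833, -0.125, 0, 0, 0, -0.1167, -0.13, -0.125, 0, 0, 0, -0.1533, -0.1717, -0.125, 0, 0, 0, -0.1783, -0.1983, -0.1167, 0, 0, 0, -0.185, -0.2067, -0.0833, 0, 0, 0, -0.185, -0.2067, -0.0417, 0, 0, 0, -0.185, -0.2067, -0.0133, 0, 0, 0, -0.185, -0.2067, -0.0033, 0, 0, 0, -0.185, -0.2067, -0.0017, 0, 0, 0, -0.185, -0.2067, -0.0017, 0, 0, 0])

```text
t: 32.02
position: [0.4053, 0.4358, 0.0995]
tool_rot: [0.707, -0.707, 0.0, -0.0]
contact_force: [-2.0, -2.6, 6.1]
finger_gap: 0.031
finger_force: 40.6
```

```bash
python3 st.py .4057 .4370 .0985
```

```text
t 32.02 p [0.4053 0.4358 0.0995] gap 0.031 f 40.59088110923767 cf [-2.  -2.6  6.1] j [ 1.09  0.46 -0.24  0.   -0.87 -1.09]
[[0.001, -1.0, 0.0], [-1.0, -0.001, -0.001]]
delta tool [-0.0012 -0.0004  0.001 ]
```

Call:
inch_along(ticks=[0, 0, 0, 0, 0, 0, 0, 0, 0, 0, 0, 0, 0, 0, -0.0333, 0, 0, 0, 0, 0, -0.1, 0, 0, 0, 0.0333, 0.0167, -0.1417, 0, 0, 0, 0.1, 0.0833, -0.1417, 0, 0, 0, 0.1833, 0.1667, -0.1417, 0, 0, 0, 0.25, 0.2167, -0.1417, 0, 0, 0, 0.25, 0.2167, -0.1417, 0, 0, 0, 0.25, 0.2167, -0.1417, 0, 0, 0], jaw=0.05)

```text
t: 33.28
position: [0.2755, 0.2867, 0.1835]
tool_rot: [0.707, -0.707, -0.0, -0.001]
contact_force: [-0.4, 1.0, 0.3]
finger_gap: 0.05
finger_force: 0.0
```

Create fin.py:
```python
from h import *
for n,b in(("scene",(90,260,250,430)),("top",(80,280,220,420))):
    p,d=viewer.read_camera(n); np.savez(n+"9.npz",p=p,d=d); save(f"pics/{n}9.png",p[b[0]:b[1],b[2]:b[3]],3)
```

```bash
python3 fin.py; sed -i 's/top0.npz/top9.npz/' m2.py; python3 m2.py | head -6; python3 st.py
```

```text
amber 202 px [279.2 170.5] mean [0.4018 0.4327] encl [0.4018 0.4325] 0.0169 true r 0.016 eqr 0.0161
cone 113 px [254.5 153.5] mean [0.4355 0.4834] encl [0.4354 0.4832] 0.0125 true r 0.0115 eqr 0.0119
tall 236 px [272.8 129.2] mean [0.4826 0.4451] encl [0.4827 0.445 ] 0.0185 true r 0.0175 eqr 0.0169
lens 251 px [298.3 154.3] mean [0.4531 0.3991] encl [0.453  0.3996] 0.0205 true r 0.02 eqr 0.0194
vial seed off [0.46070131 0.44554301 0.0172755 ]
dish seed off [0.28056301 0.2809178  0.54215671]
t 33.38 p [0.2758 0.2872 0.1831] gap 0.0501 f 0.0 cf [0.7 0.3 0.3] j [ 1.22  0.04 -0.58  0.   -0.95 -1.22]
[[-0.0, -1.0, -0.001], [-1.0, 0.0, -0.001]]
```

View pics/scene9.png

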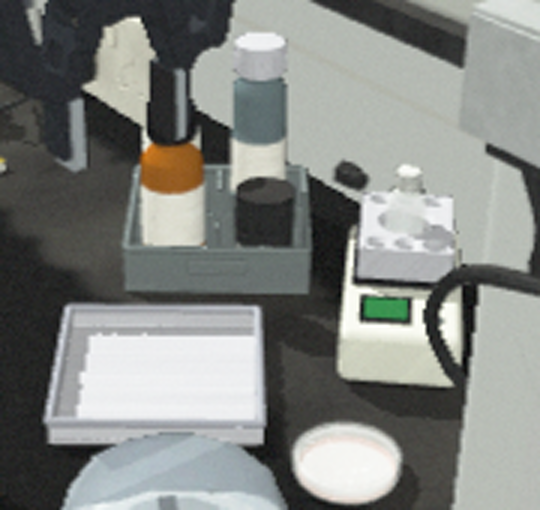

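The bottles are back in their compartments: amber at (173,195), cone behind it and tall at (260,110), each within 6 mm of its start. The vial is in the well at (408,180), and the lens case (265,210) and dish (347,462) are unmoved. The gripper is clear.

```bash
python3 -c "
from workcell import hand_in
print(hand_in())"
```

```text
the job is handed in; nothing more can be done
None
```

The job is handed in: the vial is seated in the block heater's big well and all three bottles are back in their own compartments, each within about 6 mm of its start; the lens case and petri dish are where they were, and it took about 33 s; the hand-in returned no verdict.

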